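# Click the rabbit team's score wheel on to the top

## Robot

A 6-joint arm with a two-finger parallel gripper is mounted at the origin on the work surface. World frame = base frame: x ahead of the robot, y to its left, z up, the work surface at z = 0. Lengths are in mm, angles in rad, forces in N, time in s.
With the tool pointing down it reaches from about 350 to 875 mm from the base axis. Payload 4.2 kg.
Tool frame: the origin (TCP) lies at the very end of the fingers, on their centre line; the grasp point (between the pads) lies 19 mm behind it; z points along the fingers, y is the line along which they close (so a half turn about z gives the same grasp; the last joint's range is limited). The gripper opens to 85 mm and grips with 20 to 120 N. Pads are 22 mm wide; open, the fingers measure 114 mm over their backs; the gripper's body (76 mm by 85 mm) begins 54 mm behind the grasp point. The pads swing forward as they close: fully open they stand 13 mm farther back than shut.
Start: joints at [-0.891, 0.385, 0.008, 0, -1.194, -0.259], TCP at [255.319, -570.448, 231.312] pointing down, gripper open.
Joint ranges: [-3.14, 3.14], [-1.21, 2.06], [-1.07, 1.41], [-3.16, 2.05], [-2.99, -0.16], [-3.1, 3.1]. Speed limits (rad/s): [2.79, 2.79, 3.14, 3.14, 3.14, 3.14].

## Interface

Orientations are given as a unit quaternion [x, y, z, w].
In Python, from bench import arm, optics gives the robot as it stands. The module is installed in compiled form; this text tells all that it offers.
- The arm moves only by the tool step_arm, never from a script. Its argument "motion" is a list of rows, each an object with "dr": the turn, a rotation vector about the tool's x, y, z in units of 8 degrees (1.0 is 8 degrees), a list of three; "slide": the shift along the tool's x, y, z in mm, a list of three; "jaw": the finger opening in mm, from 0 to 85.4. A call has exactly 8 rows; each row is the pose to reach, as a shift and turn from the pose commanded when the call began, along the tool's axes at that moment; what a row does not reach only later rows make up. A row lasts 1/8 s, in which the tool goes at most 62.5 mm and 10.7 degrees, less where a joint would pass 70% of its speed; a pose out of reach is approached as far as the arm can. A call with a gripper value outside its range is refused whole. The fingers move at their own pace and stop on an object; the grip force is fixed at half the most. Time passes only in rows, so rows that repeat a pose let the fingers close, or fill a call up. It gives the time, the measured TCP pose, the force, the opening and the grip force at its end, in the units of the state.
- arm.read_state(): the state, without advancing time (a new reading comes with each control period).
- optics.get_image(name): name is "scene" or "top" or "wrist"; returns the picture (480x640x3 uint8, blue, green, red); there is no depth.
- optics.camera_info(name): a dict with "camera_matrix" (3x3 intrinsics, pixels), "view" (4x4, takes a point from world to camera coordinates); the wrist camera has in their place "T_tool_cam" (4x4, takes a point from camera to tool coordinates, whose origin is the TCP and whose axes are the flange's). Camera axes: x right, y up, looking along -z (the intrinsics and any distortion apply to the point x, -y, -z); pixel columns grow to the right and rows downward; lengths in mm; the calibration is good to about 2 mm. The wrist camera is an equidistant fisheye: a pixel r from the principal point sees the ray r / f radians off the axis. A picture is of the moment at which its call begins: read the wrist's pose just before it. camera_info takes no time and is no camera call.
- arm.job_done(): hands the job in; it is judged then, once.
The state is a dict: "clock": time; "joints": joint angles; "joint_vel": joint speeds; "joint_efforts": joint torques, N m; "position": TCP position; "ee_rot": TCP orientation; "contact_force": force on the tool from outside, world axes, zero at the start; "wrist_torque": the same for the moment, N m; "gripper_width": finger opening in mm; "grasp_force": force on a finger pad.
Only numpy, scipy, OpenCV 4.12 (cv2) and the standard library are available. Lean on these libraries where they do the work, as an engineer would, in place of code of your own. Each camera call takes 0.05 s, during which the arm holds its last target. There are 200 camera calls.

## Task

On the classroom score board, the rabbit team has finished its round: with a fingertip flick the edge of the wheel that has the long-eared rabbit figure standing in front of it, click by click, its top going towards the rabbit, until its one tall tab stands straight up and clicked in. Do not grip or lift anything; leave the other two wheels, the animal figures and the pencil cup as they are.

Things in the scene. Friction and masses are not known exactly. Their poses are not given: they have to be found in the camera images.
- counter_a: one of three alike grey stands, each with a wooden click wheel, fixed in a row on a plywood board (400 x 260 x 12 mm). Which is where, and the board's place and yaw, vary. Origin: middle of its underside, on the board's top, 12 mm above the table. x: level, towards the figure 115 mm away; y: along the axle and the row (neighbours 125 mm apart); z up. Axle at z = 84 mm
- counter_b: as counter_a, with the same frame. Foot plate 130 (x) x 62 (y) x 10 mm; two cheeks 34 mm long in x and 8 mm thick, outer faces 50 mm apart, reach up to z = 102 mm; the wheel's rim above them is open to touch
- counter_c: as counter_a, with the same frame. All wheels are alike: wooden disc, radius 40 mm, 24 mm wide; on its rim eight tabs, one every 45 degrees, 6 mm thick and 22 mm wide; seven reach 55 mm from the axle and one, the tall tab, 72 mm
- wheel_a (a joint): angle of counter_a's wheel, rad. 0: tall tab straight up; growing: top of the rim goes towards the figure (the stand's +x); at -1.571 the tall tab points level away from the figure. A catch holds the wheel at each multiple of 45 degrees (one click = 0.785 rad), a tab straight up each time. Starts two, three or four clicks short of 0; stops at -3.6 and 1.7
- wheel_b (a joint): the same for counter_b's wheel. Past the middle of a click (22 degrees; about 3 N at the tabs) the catch snaps the wheel into the next rest by itself; released before that, it springs back
- wheel_c (a joint): the same for counter_c's wheel. A good flick: fingers closed, tip in the gap behind the upright tab, its end 42 to 49 mm above the axle, pushed level towards the figure until the finger's middle is about 30 mm past the axle: the tab dips under the finger after some 33 degrees and the wheel goes on by one click. Gap between tabs: 25 mm at the disc, 36 mm at the ends
- rabbit: loose wooden rabbit, 44 mm wide, 90 mm tall with two long upright ears, 70 g; stands on the board about 115 mm from the middle of the stand whose wheel is to be set (the other stands are over 160 mm off). Origin: middle of its underside, on the board's top; z up
- bear: loose wooden bear with two round ears, 44 mm wide, 70 mm tall, 70 g, in front of another stand; leave alone. Origin: middle of its underside
- tortoise: loose wooden tortoise, low dome of 54 mm with a head, 31 mm tall, 70 g, in front of the third stand; leave alone. Origin: middle of its underside
- pencil_cup: empty grey cup, 72 mm across, 95 mm tall, on the table beside the board; leave alone. Origin: middle of its underside
Mind the look-alikes: they are no part of the job. What is shaped like the rabbit but purple is not meant.

How it is judged (in metres and radians):
At the end, for the whole second after the job is handed in: The wheel behind the rabbit rests with its tall tab straight up (within 0.15 rad), the other two wheels rest at the click where they started (within 0.15 rad), and the rabbit, bear, tortoise and cup stand upright (within 0.3 rad) within 30 mm of where they were (((horizontal distance between rabbit and counter_a below 0.14 m and value of joint wheel_a between -0.15 and 0.15 rad and value of joint wheel_b between -2.506 and -2.206 rad and value of joint wheel_c between -3.292 and -2.992 rad) or (horizontal distance between rabbit and counter_b below 0.14 m and value of joint wheel_a between -1.721 and -1.421 rad and value of joint wheel_b between -0.15 and 0.15 rad and value of joint wheel_c between -3.292 and -2.992 rad) or (horizontal distance between rabbit and counter_c below 0.14 m and value of joint wheel_a between -1.721 and -1.421 rad and value of joint wheel_b between -2.506 and -2.206 rad and value of joint wheel_c between -0.15 and 0.15 rad)) and velocity of joint wheel_a between -0.2 and 0.2 rad/s and velocity of joint wheel_b between -0.2 and 0.2 rad/s and velocity of joint wheel_c between -0.2 and 0.2 rad/s and distance of each of rabbit, bear, tortoise, pencil_cup from where it was at the start of the episode below 0.03 m and angle between each of rabbit, bear, tortoise, pencil_cup's own z axis and vertical below 0.3 rad); the robot touches nothing.
It fails at once if a wheel that is not the rabbit's is turned by more than half a click (0.5 rad) ((not (horizontal distance between rabbit and counter_a below 0.14 m) and not (value of joint wheel_a between -2.071 and -1.071 rad)) or (not (horizontal distance between rabbit and counter_b below 0.14 m) and not (value of joint wheel_b between -2.856 and -1.856 rad)) or (not (horizontal distance between rabbit and counter_c below 0.14 m) and not (value of joint wheel_c between -3.642 and -2.642 rad))).
It fails at once if a figure or the pencil cup is lifted, or shoved by more than 30 mm (distance of any of rabbit, bear, tortoise, pencil_cup from where it was at the start of the episode above 0.03 m).
It fails at once if a figure or the pencil cup is tipped over (angle between any of rabbit, bear, tortoise, pencil_cup's own z axis and vertical above 0.5 rad).
It also fails if it takes over 48 s, if anything falls off the work surface, if the arm or the gripper's body presses on something with over 40 N, if the wrist force passes 120 N, or if a joint passes its speed limit or range.

## Working session

There is one attempt and no reset: what is moved stays moved. The work goes in short steps, Python scripts to look and compute and a tool call to move; the robot and the scene stay as the last step left them, time stands still between calls to the robot, and variables do not carry over. Pictures are saved under pics/ and viewed, at most 10 in all, crops included, and the job is handed in when it is done.

Besides the shell and the picture viewer there is one more tool, called after ">>>" as name([rows], argument=value, ...), one row to a line, values as JSON. step_arm: Moves the arm, as the interface text tells. Its arguments: {"type":"object","properties":{"motion":{"type":"array","items":{"type":"object","properties":{"dr":{"type":"array","items":{"type":"number"}},"slide":{"type":"array","items":{"type":"number"}},"jaw":{"type":"number"}}}}},"required":["motion"]}

```bash
mkdir -p pics
python3 - <<'E'
from bench import arm, optics
import cv2, numpy as np
np.set_printoptions(precision=4,suppress=True)
s=arm.read_state()
print(s['clock'],s['position'],s['ee_rot'],s['gripper_width'])
for n in("scene","top"):
    cv2.imwrite(f"pics/{n}0.png",optics.get_image(n)); i=optics.camera_info(n)
    print(n,{k:(np.array(v) if not isinstance(v,str) else v) for k,v in i.items()})
E
```

```text
0.0 [ 255.0761 -569.9214  230.2186] [-0.2088  0.978   0.0011 -0.0003] 85.32056146609114
scene {'camera_matrix': array([[603.0325,   0.    , 311.7678],
       [  0.    , 603.0325, 241.5117],
       [  0.    ,   0.    ,   1.    ]]), 'view': array([[   -0.7246,     0.689 ,    -0.0176,   538.9436],
       [   -0.5722,    -0.5871,     0.5726,   195.9859],
       [    0.3842,     0.425 ,     0.8196, -1551.4447],
       [    0.    ,     0.    ,     0.    ,     1.    ]])}
top {'camera_matrix': array([[602.3563,   0.    , 319.4354],
       [  0.    , 602.3563, 239.2266],
       [  0.    ,   0.    ,   1.    ]]), 'view': array([[    0.0037,    -0.9999,     0.0117,  -148.8689],
       [    0.9809,     0.0059,     0.1943,  -584.9878],
       [   -0.1943,     0.0107,     0.9809, -1342.8023],
       [    0.    ,     0.    ,     0.    ,     1.    ]])}
```

View pics/scene0.png

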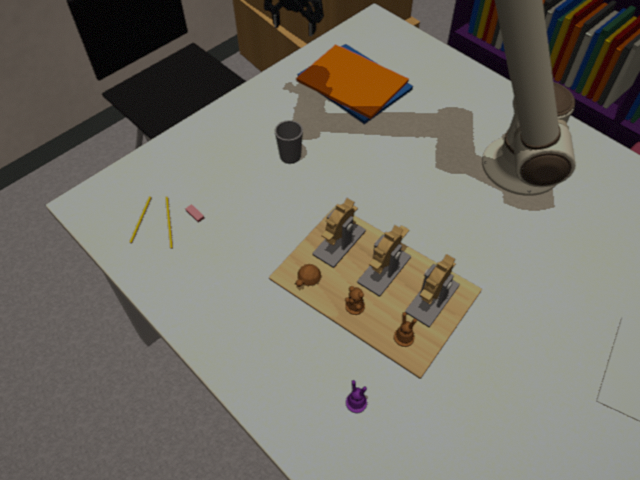

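View pics/top0.png

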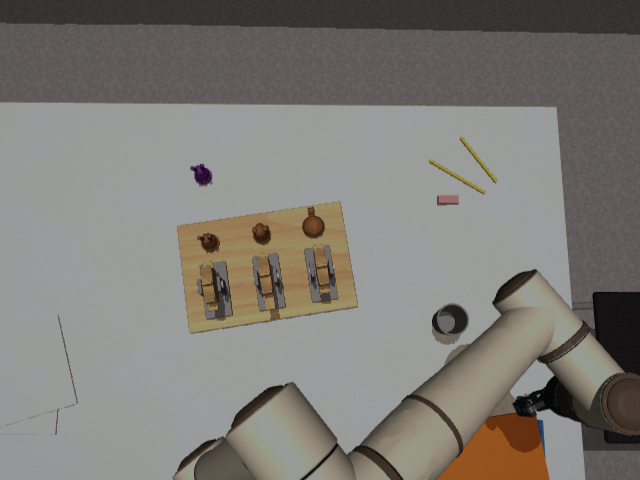

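The scene view shows the rabbit at (405,333), in front of the stand nearest the camera. In the top view it is at (208,241), in front of the left stand. The purple look-alike stands off the board. Next I'll measure the board and the stand.

```bash
cat > h.py <<'E'
import numpy as np, cv2
from bench import arm, optics
np.set_printoptions(precision=3,suppress=True)
def ray(n,uv,z):
    i=optics.camera_info(n);K=np.array(i['camera_matrix']);V=np.array(i['view'])
    p=np.linalg.inv(K)@np.array([uv[0],uv[1],1.]);d=V[:3,:3].T@(p*[1,-1,-1]);c=-V[:3,:3].T@V[:3,3]
    return c+d*(z-c[2])/d[2]
def proj(n,P):
    i=optics.camera_info(n);K=np.array(i['camera_matrix']);V=np.array(i['view'])
    q=(V[:3,:3]@np.array(P)+V[:3,3])*[1,-1,-1];q=K@q;return q[:2]/q[2]
E
python3 - <<'E'
from h import *
t=cv2.imread('pics/top0.png');s=cv2.imread('pics/scene0.png')
for n,im,roi in(("top",t,(170,190,370,345)),("scene",s,(260,190,490,380))):
    x0,y0,x1,y1=roi;c=im[y0:y1,x0:x1].astype(int)
    m=((c[...,2]-c[...,0]>35)).astype(np.uint8)*255
    m=cv2.morphologyEx(m,cv2.MORPH_CLOSE,np.ones((5,5)))
    k=max(cv2.findContours(m,0,2)[0],key=cv2.contourArea)
    h=cv2.convexHull(k);q=cv2.approxPolyN(h,4).reshape(-1,2)+[x0,y0]
    P=np.array([ray(n,p,12) for p in q]);print(n,q.tolist());print(P,[np.linalg.norm(P[i]-P[i-1]) for i in range(4)],P.mean(0))
    # grey plates
    g=((c.max(2)-c.min(2)<25)&(c.max(2)<150)&(c.max(2)>40)).astype(np.uint8)*255
    for k in cv2.findContours(g,0,2)[0]:
        if cv2.contourArea(k)>150:
            r=cv2.minAreaRect(k);ctr=np.array(r[0])+[x0,y0];print('plate',ctr,r[1],ray(n,ctr,22))
a=cv2.resize(t[195:335,175:365],None,fx=4,fy=4,interpolation=2)
b=cv2.resize(s[195:375,265:485],None,fx=3.2,fy=3.2,interpolation=2)
cv2.imwrite('pics/ta.png',a);cv2.imwrite('pics/sb.png',b)
E
```

```text
top [[358, 306], [189, 333], [177, 226], [340, 201]]
[[ 435.159 -237.916   12.   ]
 [ 370.635  156.123   12.   ]
 [ 625.263  196.592   12.   ]
 [ 690.092 -196.26    12.   ]] [np.float64(258.3140537940954), np.float64(399.2872994193737), np.float64(257.82315293618285), np.float64(398.1648306968298)] [530.287 -20.365  12.   ]
plate [215.533 289.757] (55.35717010498047, 26.643869400024414) [470.697  96.651  22.   ]
plate [257.639 283.215] (54.5869026184082, 7.226266860961914) [486.611  -1.549  22.   ]
plate [276.166 280.326] (54.694583892822266, 10.164481163024902) [493.666 -44.939  22.   ]
plate [320.877 273.388] (54.48292541503906, 26.87755012512207) [ 510.693 -150.121   22.   ]
scene [[494, 271], [420, 379], [268, 277], [343, 196]]
[[ 318.576  148.013   12.   ]
 [ 632.974  199.886   12.   ]
 [ 694.185 -194.899   12.   ]
 [ 406.799 -242.235   12.   ]] [np.float64(400.0960166326537), np.float64(318.6487227743534), np.float64(399.501959275811), np.float64(291.25907231481216)] [513.133 -22.309  12.   ]
plate [431.423 295.376] (34.78696823120117, 56.274967193603516) [473.153  93.733  22.   ]
plate [384.634 267.707] (26.861888885498047, 56.222557067871094) [493.327 -25.272  22.   ]
plate [339.366 241.214] (25.079734802246094, 54.477840423583984) [ 514.693 -147.495   22.   ]
```

View pics/ta.png

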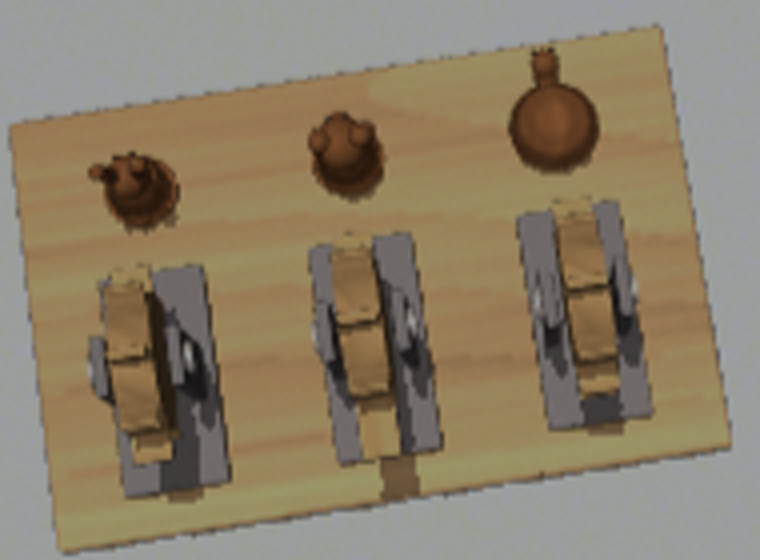

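View pics/sb.png

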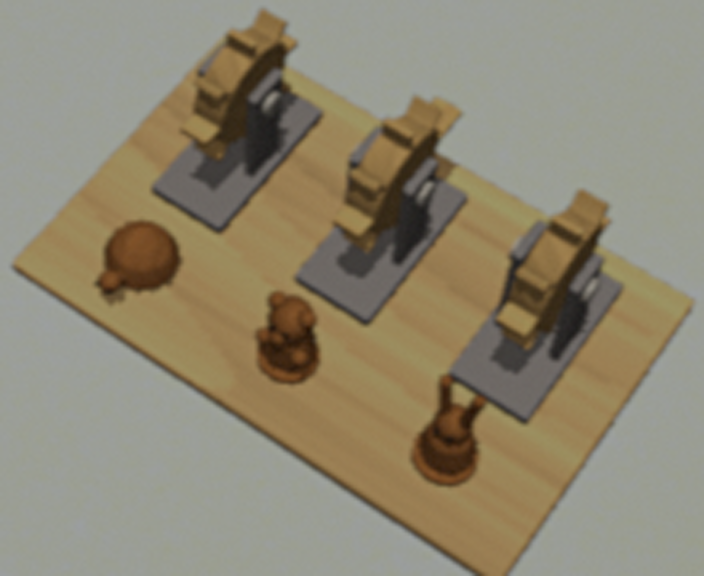

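The crops show the tall tab of the middle (bear) wheel pointing level backward, so the middle stand is counter_a. The rabbit wheel (scene crop ~(555,270), top crop ~(135,360)) shows no tall tab on top, so it is 3 or 4 clicks short. The row centre agrees with the board centre minus 40 mm, and the yaw is about 0.161 rad. Next I'll check the rabbit stand by projection and compute the move.

```bash
cat >> h.py <<'E'
from scipy.spatial.transform import Rotation as Rt
YAW=0.161;C=np.array([470.8,96.6,12.]);ex=np.array([np.cos(YAW),np.sin(YAW),0]);ey=np.array([-ex[1],ex[0],0]);ez=np.array([0,0,1.])
def W(x,y,z):return C+x*ex+y*ey+z*ez   # stand frame to world
def S(p):d=np.array(p)-C;return np.array([d@ex,d@ey,d@ez])
def st():
    s=arm.read_state();R=Rt.from_quat(s['ee_rot']);X=R.as_matrix()[:,0]
    print('t',s['clock'],'stand xyz',S(s['position']),'xaxis deg',np.degrees(np.arctan2(X[1],X[0])-YAW)%360,'tilt',np.degrees(np.arccos(-R.as_matrix()[2,2])),'F',np.array(s['contact_force']),'w',s['gripper_width'])
    return s,R
E
python3 - <<'E'
from h import *
for n,o,f in(("top",(175,195),4),("scene",(265,195),3.2)):
    for P in[(0,0,139),(0,-11,139),(0,11,139),(65,31,10),(65,-31,10),(-65,-31,10)]:
        print(n,P,(proj(n,W(*P))-o)*f)
s,R=st()
p=np.array(s['position'])
print('to above gap, tool axes',R.inv().apply(W(-19,0,218)-p))
i=optics.camera_info("wrist");print(i)
E
```

```text
top (0, 0, 139) [124.136 351.752]
top (0, -11, 139) [144.658 348.569]
top (0, 11, 139) [103.6   354.938]
top (65, 31, 10) [ 96.371 278.542]
top (65, -31, 10) [200.751 262.49 ]
top (-65, -31, 10) [229.124 480.746]
scene (0, 0, 139) [568.481 218.68 ]
scene (0, -11, 139) [553.147 209.893]
scene (0, 11, 139) [583.916 227.524]
scene (65, 31, 10) [528.129 415.164]
scene (65, -31, 10) [447.992 365.475]
scene (-65, -31, 10) [547.4   233.868]
t 0.1 stand xyz [-319.749 -623.415  218.339] xaxis deg 194.8793351408747 tilt 0.11002292143285973 F [ 0.119 -0.635 -0.494] w 85.37749895492259
to above gap, tool axes [-450.748  525.282    1.298]
{'camera_matrix': array([[371.648,   0.   , 320.696],
       [  0.   , 371.648, 237.657],
       [  0.   ,   0.   ,   1.   ]]), 'T_tool_cam': array([[  -0.001,    0.963,    0.268,   69.028],
       [   1.   ,    0.   ,    0.001,   -0.54 ],
       [   0.001,    0.268,   -0.963, -143.3  ],
       [   0.   ,    0.   ,    0.   ,    1.   ]])}
```

The projected plate corners agree with the picture to about 1–2 mm. I'll move over the board with the fingers closed.

>>> step_arm([
  {"slide": [-33,38,0],"dr": [0,0,0.23],"jaw": 0},
  {"slide": [-65,76,0],"dr": [0,0,0.46],"jaw": 0},
  {"slide": [-98,114,0],"dr": [0,0,0.7],"jaw": 0},
  {"slide": [-130,152,0],"dr": [0,0,0.93],"jaw": 0},
  {"slide": [-163,190,0],"dr": [0,0,1.16],"jaw": 0},
  {"slide": [-195,228,0],"dr": [0,0,1.4],"jaw": 0},
  {"slide": [-228,266,0],"dr": [0,0,1.63],"jaw": 0},
  {"slide": [-260,303,0],"dr": [0,0,1.86],"jaw": 0},
])

```text
clock: 1.1
position: [368.8, -186.1, 231.2]
ee_rot: [-0.08, 0.997, 0.0, -0.0]
contact_force: [0.4, 0.0, -1.0]
gripper_width: -0.1
grasp_force: 0.0
```

Run:
```python
from h import *
s,R=st();print(R.inv().apply(W(-19,0,218)-s['position']))
```

```text
t 1.1 stand xyz [-145.967 -262.651  219.193] xaxis deg 179.93681541134848 tilt 0.010086120776527853 F [ 0.408  0.034 -1.001] w -0.14967925957890868
[-126.677  262.791    1.241]
```

>>> step_arm([
  {"slide": [-21,44,0],"dr": [0,0,0],"jaw": 0},
  {"slide": [-42,88,0],"dr": [0,0,0],"jaw": 0},
  {"slide": [-63,131,0],"dr": [0,0,0],"jaw": 0},
  {"slide": [-84,175,0],"dr": [0,0,0],"jaw": 0},
  {"slide": [-106,219,0],"dr": [0,0,0],"jaw": 0},
  {"slide": [-127,263,0],"dr": [0,0,0],"jaw": 0},
  {"slide": [-127,263,0],"dr": [0,0,0],"jaw": 0},
  {"slide": [-127,263,40],"dr": [0,0,0],"jaw": 0},
])

```text
clock: 2.1
position: [453.8, 93.5, 193.0]
ee_rot: [-0.081, 0.997, 0.001, 0.003]
contact_force: [0.2, 0.1, -0.6]
gripper_width: 0.0
grasp_force: 0.0
```

Run:
```python
from h import *
s,R=st();print(R.inv().apply(W(-19,0,84+45)-s['position']))
w=optics.get_image("wrist");c=optics.get_image("scene")
c=cv2.resize(c[190:370,330:510],None,fx=2.6,fy=2.6,interpolation=2)
cv2.imwrite('pics/c1.png',np.hstack([c,cv2.resize(w[40:440,140:500],(332,468-100))[:, :].copy() if 0 else cv2.resize(w[0:480,160:480],(312,468))]))
```

```text
t 2.1 stand xyz [-17.289  -0.338 180.956] xaxis deg 180.08847312008416 tilt 0.38129991118858336 F [ 0.215  0.113 -0.61 ] w 0.04439880894621579
[ 2.041  0.241 51.945]
```

View pics/c1.png

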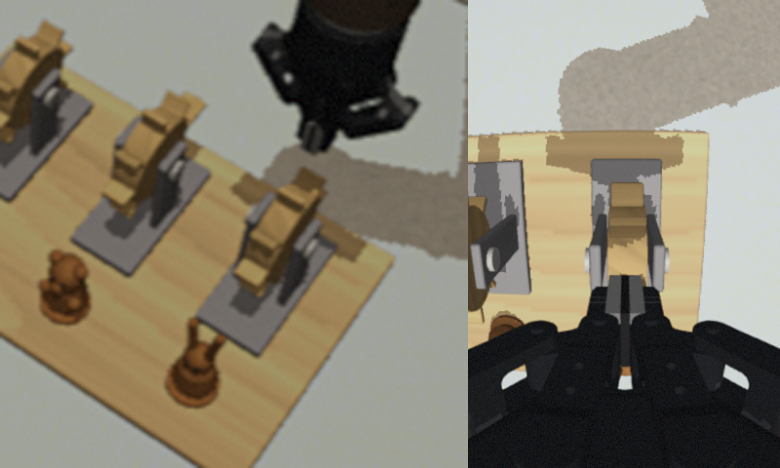

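The finger hangs behind the upright tab and is centred on the rabbit wheel: tip ~(315,140) in the scene crop, wheel in line with the fingers in the wrist view. I'll hover lower and let it settle.

>>> step_arm([
  {"slide": [1,0,10],"dr": [0,0,0],"jaw": 0},
  {"slide": [1,0,20],"dr": [0,0,0],"jaw": 0},
  {"slide": [1,0,30],"dr": [0,0,0],"jaw": 0},
  {"slide": [1,0,30],"dr": [0,0,0],"jaw": 0},
  {"slide": [1,0,30],"dr": [0,0,0],"jaw": 0},
  {"slide": [1,0,30],"dr": [0,0,0],"jaw": 0},
  {"slide": [1,0,30],"dr": [0,0,0],"jaw": 0},
  {"slide": [1,0,30],"dr": [0,0,0],"jaw": 0},
])

```text
clock: 3.2
position: [451.1, 92.2, 161.5]
ee_rot: [-0.08, 0.997, 0.0, 0.0]
contact_force: [-0.6, -0.0, -0.9]
gripper_width: -0.1
grasp_force: 0.0
```

Run:
```python
from h import *
s,R=st();print(R.inv().apply(W(-19.5,0,84+45.5)-s['position']))
```

```text
t 3.2 stand xyz [-20.151  -1.213 149.465] xaxis deg 180.00790867787074 tilt 0.01719373152978862 F [-0.639 -0.041 -0.853] w -0.13572663156965692
[-0.645  1.211 19.965]
```

>>> step_arm([
  {"slide": [0,1,10],"dr": [0,0,0],"jaw": 0},
  {"slide": [0,1,20],"dr": [0,0,0],"jaw": 0},
  {"slide": [-8,1,20],"dr": [0,0,0],"jaw": 0},
  {"slide": [-18,1,20],"dr": [0,0,0],"jaw": 0},
  {"slide": [-29,1,20],"dr": [0,0,0],"jaw": 0},
  {"slide": [-40,1,20],"dr": [0,0,0],"jaw": 0},
  {"slide": [-50,1,20],"dr": [0,0,0],"jaw": 0},
  {"slide": [-50,1,20],"dr": [0,0,0],"jaw": 0},
])

```text
clock: 4.2
position: [501.4, 101.5, 141.4]
ee_rot: [-0.08, 0.997, 0.0, 0.001]
contact_force: [-0.6, -0.2, -0.8]
gripper_width: 0.1
grasp_force: 0.0
```

Run:
```python
from h import *
st()
```

```text
t 4.2 stand xyz [ 31.014  -0.118 129.428] xaxis deg 179.98699424482666 tilt 0.06434330753932527 F [-0.591 -0.23  -0.816] w 0.13462059415761826
```

>>> step_arm([
  {"slide": [0,0,0],"dr": [0,0,0],"jaw": 0},
  {"slide": [0,0,-15],"dr": [0,0,0],"jaw": 0},
  {"slide": [0,0,-35],"dr": [0,0,0],"jaw": 0},
  {"slide": [0,0,-45],"dr": [0,0,0],"jaw": 0},
  {"slide": [15,0,-45],"dr": [0,0,0],"jaw": 0},
  {"slide": [35,0,-45],"dr": [0,0,0],"jaw": 0},
  {"slide": [50,0,-45],"dr": [0,0,0],"jaw": 0},
  {"slide": [50,0,-45],"dr": [0,0,0],"jaw": 0},
])

```text
clock: 5.2
position: [449.6, 92.8, 186.3]
ee_rot: [-0.081, 0.997, -0.0, -0.0]
contact_force: [-0.0, -0.7, 0.6]
gripper_width: 0.0
grasp_force: 0.0
```

```bash
cat > v.py <<'E'
from h import *
import sys
st()
w=optics.get_image("wrist");c=optics.get_image("scene")
cv2.imwrite(sys.argv[1],np.hstack([cv2.resize(c[190:370,330:510],None,fx=2.6,fy=2.6,interpolation=2),cv2.resize(w[0:480,160:480],(312,468))]))
E
python3 v.py pics/c2.png
```

```text
t 5.2 stand xyz [-21.574  -0.395 174.282] xaxis deg 180.03994171934548 tilt 0.02304233095089538 F [-0.043 -0.711  0.594] w 0.04006985060002747
```

View pics/c2.png

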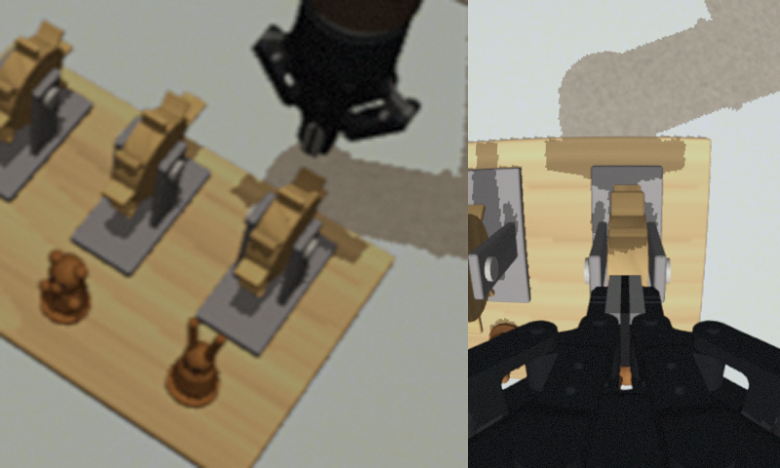

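One flick is done and the finger passed freely. The scene view shows no tall tab on the rear or top yet. In the wrist view the rear lower tab (crop ~(628,188)) now reaches farther than before, which fits -3.14 → -2.36. I'll flick again and then look.

>>> step_arm([
  {"slide": [0,0,25],"dr": [0,0,0],"jaw": 0},
  {"slide": [0,0,45],"dr": [0,0,0],"jaw": 0},
  {"slide": [-8,0,45],"dr": [0,0,0],"jaw": 0},
  {"slide": [-18,0,45],"dr": [0,0,0],"jaw": 0},
  {"slide": [-29,0,45],"dr": [0,0,0],"jaw": 0},
  {"slide": [-40,0,45],"dr": [0,0,0],"jaw": 0},
  {"slide": [-51,0,45],"dr": [0,0,0],"jaw": 0},
  {"slide": [-51,0,45],"dr": [0,0,0],"jaw": 0},
])

```text
clock: 6.3
position: [502.5, 101.6, 141.5]
ee_rot: [-0.08, 0.997, 0.0, 0.001]
contact_force: [-0.2, -0.3, -0.2]
gripper_width: 0.1
grasp_force: 0.0
```

>>> step_arm([
  {"slide": [0,0,0],"dr": [0,0,0],"jaw": 0},
  {"slide": [0,0,-15],"dr": [0,0,0],"jaw": 0},
  {"slide": [0,0,-35],"dr": [0,0,0],"jaw": 0},
  {"slide": [0,0,-45],"dr": [0,0,0],"jaw": 0},
  {"slide": [15,0,-45],"dr": [0,0,0],"jaw": 0},
  {"slide": [35,0,-45],"dr": [0,0,0],"jaw": 0},
  {"slide": [51,0,-45],"dr": [0,0,0],"jaw": 0},
  {"slide": [51,0,-45],"dr": [0,0,0],"jaw": 0},
])

```text
clock: 7.3
position: [449.4, 92.7, 186.3]
ee_rot: [-0.081, 0.997, -0.0, -0.0]
contact_force: [1.6, -0.1, 0.6]
gripper_width: 0.0
grasp_force: 0.0
```

```bash
python3 v.py pics/c3.png
```

```text
t 7.3 stand xyz [-21.707  -0.413 174.254] xaxis deg 180.04222616406673 tilt 0.030085780785563784 F [ 1.626 -0.143  0.557] w 0.03549869780189528
```

View pics/c3.png

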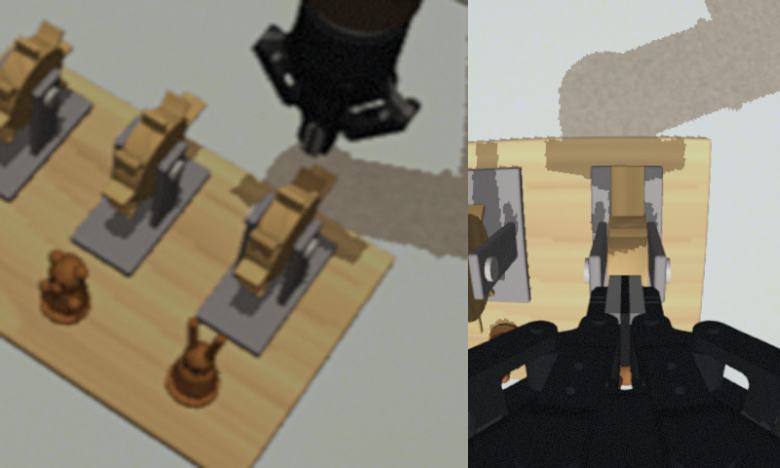

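The tall tab of the rabbit wheel now points level backward (scene crop ~(328,180); wrist crop it spans ~(628,165–215)). The wheel is at -1.571, so two more clicks are needed.

>>> step_arm([
  {"slide": [0,0,25],"dr": [0,0,0],"jaw": 0},
  {"slide": [0,0,45],"dr": [0,0,0],"jaw": 0},
  {"slide": [-8,0,45],"dr": [0,0,0],"jaw": 0},
  {"slide": [-18,0,45],"dr": [0,0,0],"jaw": 0},
  {"slide": [-29,0,45],"dr": [0,0,0],"jaw": 0},
  {"slide": [-40,0,45],"dr": [0,0,0],"jaw": 0},
  {"slide": [-51,0,45],"dr": [0,0,0],"jaw": 0},
  {"slide": [-51,0,45],"dr": [0,0,0],"jaw": 0},
])

```text
clock: 8.4
position: [502.5, 101.7, 141.5]
ee_rot: [-0.08, 0.997, 0.0, 0.001]
contact_force: [0.1, -0.6, 0.6]
gripper_width: -0.1
grasp_force: 0.0
```

>>> step_arm([
  {"slide": [0,0,0],"dr": [0,0,0],"jaw": 0},
  {"slide": [0,0,-15],"dr": [0,0,0],"jaw": 0},
  {"slide": [0,0,-35],"dr": [0,0,0],"jaw": 0},
  {"slide": [0,0,-45],"dr": [0,0,0],"jaw": 0},
  {"slide": [15,0,-45],"dr": [0,0,0],"jaw": 0},
  {"slide": [35,0,-45],"dr": [0,0,0],"jaw": 0},
  {"slide": [51,0,-45],"dr": [0,0,0],"jaw": 0},
  {"slide": [51,0,-45],"dr": [0,0,0],"jaw": 0},
])

```text
clock: 9.4
position: [449.5, 92.7, 186.3]
ee_rot: [-0.081, 0.997, -0.0, -0.0]
contact_force: [0.2, -0.6, 0.5]
gripper_width: -0.1
grasp_force: 0.0
```

```bash
python3 v.py pics/c4.png
```

```text
t 9.4 stand xyz [-21.683  -0.412 174.261] xaxis deg 180.0417500369537 tilt 0.029794621248247482 F [ 0.158 -0.554  0.51 ] w -0.09519145105615535
```

View pics/c4.png

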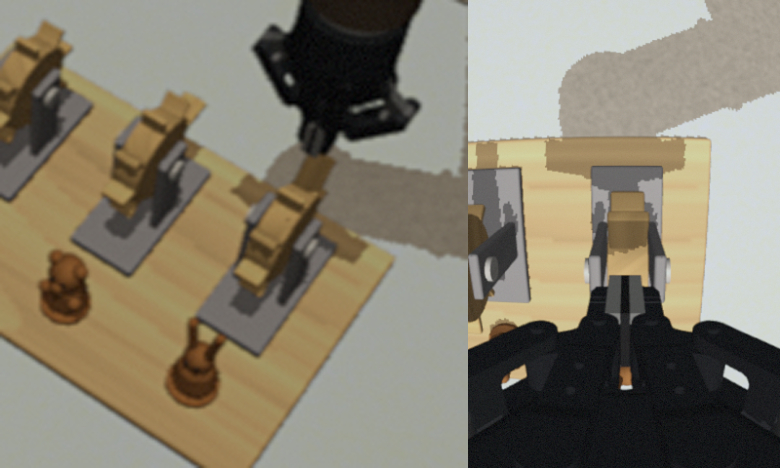

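The tall tab now points up and backward (scene crop ~(318,172)), so this is the last click. After it I'll lift straight up.

>>> step_arm([
  {"slide": [0,0,25],"dr": [0,0,0],"jaw": 0},
  {"slide": [0,0,45],"dr": [0,0,0],"jaw": 0},
  {"slide": [-8,0,45],"dr": [0,0,0],"jaw": 0},
  {"slide": [-18,0,45],"dr": [0,0,0],"jaw": 0},
  {"slide": [-29,0,45],"dr": [0,0,0],"jaw": 0},
  {"slide": [-40,0,45],"dr": [0,0,0],"jaw": 0},
  {"slide": [-51,0,45],"dr": [0,0,0],"jaw": 0},
  {"slide": [-51,0,45],"dr": [0,0,0],"jaw": 0},
])

```text
clock: 10.5
position: [502.5, 101.7, 141.5]
ee_rot: [-0.08, 0.997, 0.0, 0.001]
contact_force: [-0.1, 0.7, -0.0]
gripper_width: -0.3
grasp_force: 0.0
```

>>> step_arm([
  {"slide": [0,0,0],"dr": [0,0,0],"jaw": 0},
  {"slide": [0,0,-15],"dr": [0,0,0],"jaw": 0},
  {"slide": [0,0,-40],"dr": [0,0,0],"jaw": 0},
  {"slide": [0,0,-70],"dr": [0,0,0],"jaw": 0},
  {"slide": [0,0,-100],"dr": [0,0,0],"jaw": 0},
  {"slide": [0,0,-120],"dr": [0,0,0],"jaw": 0},
  {"slide": [20,0,-120],"dr": [0,0,0],"jaw": 0},
  {"slide": [40,0,-120],"dr": [0,0,0],"jaw": 0},
])

```text
clock: 11.5
position: [461.2, 94.8, 262.7]
ee_rot: [-0.08, 0.997, 0.0, 0.001]
contact_force: [-0.5, 0.8, -0.3]
gripper_width: -0.0
grasp_force: 0.0
```

>>> step_arm([
  {"slide": [30,0,0],"dr": [0,0,0],"jaw": 0},
  {"slide": [60,0,0],"dr": [0,0,0],"jaw": 0},
  {"slide": [80,0,0],"dr": [0,0,0],"jaw": 0},
  {"slide": [80,0,0],"dr": [0,0,0],"jaw": 0},
  {"slide": [80,0,0],"dr": [0,0,0],"jaw": 0},
  {"slide": [80,0,0],"dr": [0,0,0],"jaw": 0},
  {"slide": [80,0,0],"dr": [0,0,0],"jaw": 0},
  {"slide": [80,0,0],"dr": [0,0,0],"jaw": 0},
])

```text
clock: 12.5
position: [383.0, 82.1, 261.1]
ee_rot: [-0.08, 0.997, -0.0, -0.0]
contact_force: [-0.5, -0.7, 0.2]
gripper_width: 0.2
grasp_force: 0.0
```

```bash
python3 v.py pics/c5.png; python3 -c "
from h import *
print([((proj('scene',W(0,y,156))-[330,190])*2.6).round() for y in(-11,11)])"
```

```text
t 12.5 stand xyz [-89.011  -0.275 249.083] xaxis deg 179.99131515990908 tilt 0.04130797139091687 F [-0.489 -0.713  0.224] w 0.16501892895220127
[array([284., 171.]), array([309., 186.])]
```

View pics/c5.png

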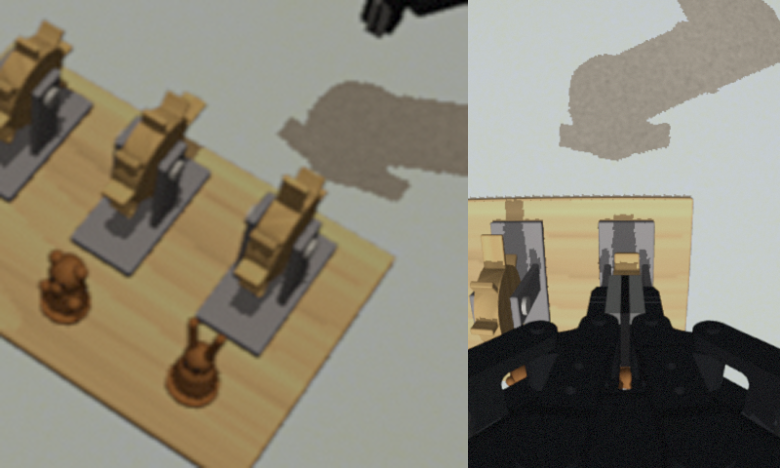

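The tall tab stands straight up: its end lies at crop ~(285–322,170–188), against a predicted (284,171)–(309,186). The other wheels and the figures look unchanged, and the arm is clear.

```bash
python3 -c "
from bench import arm
print(arm.job_done())"
```

```text
the job is handed in; nothing more can be done
None
```

I flicked the rabbit's wheel four clicks until its tall tab stood straight up and handed the job in at about 12.6 s; the last picture shows the other wheels and the figures unchanged (the cup was outside that crop), and no verdict came back.

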